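# Find the full valve carton by its weight

### The job

The two tall cardboard cartons look alike, but one is packed full and the other is nearly empty. Lift the left-hand carton straight up, a good 5 cm clear of the table, to feel its weight and set it down again; then lift the right-hand one in the same way. Stand the heavier one upright on the floor of the shallow wooden tray and leave the lighter one standing upright on the table where it was; do not tip either over.

Things in the scene. Friction and masses are not known exactly. Their poses are not given: they have to be found in the camera images.
- carton_left: left-hand (larger y) of two identical closed orange-brown cardboard cartons, upright on the table, rigid, 34 x 34 mm and 75 mm tall. Origin: centre of its underside; z up its height, x and y square to its sides. Full carton about 0.45 to 0.6 kg, nearly empty one about 0.1 kg; either may be on the left. The contents have 2 mm of play. Grip across either pair of sides with about 25 N.
- carton_right: the right-hand (smaller y) of the two cartons, of the same shape, size and axes as the left-hand one; one of the two is full and the other nearly empty.
- tray: shallow open wooden tray lined with grey felt, fixed to the table, to the left (+y) of both cartons: 120 mm along its x, 150 mm along its y, walls 6 mm thick and 16 mm high; its inner floor lies 6 mm above the table. Origin: centre of its underside, on the table; z up. A small brass label holder marks its front (-x) wall.
Not all that is in view belongs to the job. What is shaped like the carton_left but purple is not meant.

How it is judged:
By the outcome, as a careful person would: the job done as asked, in the order asked, and still so for the second after the job is handed in, with the robot touching nothing.
It also fails if it takes over 67 s, if anything falls off the work surface, if the arm or the gripper's body presses on something with over 40 N, if the wrist force passes 120 N, or if a joint passes its speed limit or range.

### The arm

A 6-joint arm with a two-finger parallel gripper is mounted at the origin on a cart in front of the work surface, level with it; the furniture and walls round the work are solid. World frame = base frame: x ahead of the robot, y to its left, z up, the work surface at z = 0. Lengths are in mm, angles in rad, forces in N, time in s.
With the tool pointing down it reaches from about 325 to 850 mm from the base axis. Payload 15.5 kg.
Tool frame: the origin (TCP) lies on the centre line of the jaws, within the pads' length; the fingertips stand 25 mm ahead of it and the grasp point (between the pads) lies 6 mm ahead of it; z points along the fingers, y is the line along which they close (so a half turn about z gives the same grasp; the last joint's range is limited). The gripper opens to 91 mm and grips with 3 to 60 N. Pads are 32 mm wide; open, the fingers measure 118 mm over their backs; the gripper's body (76 mm by 178 mm) begins 60 mm behind the grasp point.
Start: joints at [1.143, 0.494, 1.345, -0, 1.302, -0.096], TCP at [204.177, 590.71, 238.915] pointing down, gripper open.
Joint ranges: [-2.91, 2.91], [-0.82, 2.16], [0.22, 2.67], [-1.22, 4.37], [0.12, 2.79], [-3.08, 3.08]. Speed limits (rad/s): [1.89, 1.89, 2.57, 3.01, 3.01, 3.01].

### API

Orientations are given as [roll, pitch, yaw] about the fixed x, y, z axes, in that order (R = Rz(yaw) Ry(pitch) Rx(roll)).
In Python, from cell import ctrl gives the robot as it stands.
- The arm moves only by the shell command python3 -m crank 'ROWS' [FORCE]. ROWS is a JSON object of lists of equal length, an entry for each row: "grip": the finger opening in m, from 0 to 0.0912; "offset": the shift along the tool's x, y, z in m, a list of three; "twist": the turn, a rotation vector about the tool's x, y, z in degrees, a list of three. In form: {"grip": [grip, ...], "offset": [[x, y, z], ...], "twist": [[wx, wy, wz], ...]}. A call has 1 to 20 rows; each row shifts and turns the commanded pose from where the row before left it, along the tool's axes as they then stand; what a row does not reach is not made up. A row lasts 1/8 s, in which the tool goes at most 62.5 mm and 10.7 degrees, less where a joint would pass 70% of its speed; a pose out of reach is approached as far as the arm can. A call is refused whole if a number of a shift passes 0.0625 or a number of a turn 10.7, either way. A call with a gripper value outside its range is refused whole. The fingers move at their own pace and stop on an object; FORCE is the grip in N (left out, the last holds). Time passes only in rows, so rows that do not move let the fingers close. It gives the time, the measured TCP pose, the force, the opening and the grip force at its end, in the units of the state.
- ctrl.get_state(): the state, without advancing time (a new reading comes with each control period).
- ctrl.read_camera(name): name is "side" or "top" or "wrist"; returns (picture, depth): 480x640x3 uint8, red, green, blue; 480x640 float32, mm along the optical axis (not along the pixel's ray), 0 where there is no reading.
- ctrl.camera_params(name): a dict with "vfov" (degrees; the focal length in pixels is half the picture's height over the tangent of half this angle, whatever the lens; pixels are square), "cx", "cy" (the principal point, pixels), "xyz" and "orientation" of the camera in the world; the wrist camera has in their place "T_tool_cam" (4x4, takes a point from camera to tool coordinates, whose origin is the TCP and whose axes are the flange's). Camera axes: x right, y up, looking along -z (the intrinsics and any distortion apply to the point x, -y, -z); pixel columns grow to the right and rows downward; lengths in mm; the calibration is good to about 2 mm. The wrist camera is an equidistant fisheye: a pixel r from the principal point sees the ray r / f radians off the axis. A picture is of the moment at which its call begins: read the wrist's pose just before it. camera_params takes no time and is no camera call.
- ctrl.finish_job(): hands the job in; it is judged then, once.
The state is a dict: "t": time; "joint_positions": joint angles; "joint_velocities": joint speeds; "joint_efforts": joint torques, N m; "ee_pos": TCP position; "tool_rot": TCP orientation; "force": force on the tool from outside, world axes, zero at the start; "moment": the same for the moment, N m; "finger_gap": opening from 0.0 (shut) to 1.0 (fully open); "grasp_force": force on a finger pad.
Only numpy, scipy, OpenCV 4.12 (cv2) and the standard library are available. Lean on these libraries where they do the work, as an engineer would, in place of code of your own. Each camera call takes 0.05 s, during which the arm holds its last target. There are 200 camera calls.

## Working session

There is one attempt and no reset: what is moved stays moved. The work goes in short steps, Python scripts to look and compute and a shell command to move; the robot and the scene stay as the last step left them, time stands still between calls to the robot, and variables do not carry over. Pictures are saved under pics/ and viewed, at most 10 in all, crops included, and the job is handed in when it is done.

```bash
mkdir -p pics; ls; python3 - <<'E'
from cell import ctrl
import cv2,numpy as np
s=ctrl.get_state();print(s)
ims=[]
for n in("top","side"):
    print(n,ctrl.camera_params(n))
    p,d=ctrl.read_camera(n);np.savez(f"pics/{n}0.npz",p=p,d=d)
    cv2.imwrite(f"pics/{n}0.png",p[:,:,::-1])
print(ctrl.camera_params("wrist"))
E
```

```text
pics
{'t': 0.0, 'joint_positions': array([ 1.14250343e+00,  4.94206985e-01,  1.34612872e+00, -2.80834779e-05,
        1.30251494e+00, -9.54933371e-02]), 'joint_velocities': array([-0.00070053,  0.00026218,  0.00051787, -0.00017894, -0.00059928,
        0.00059049]), 'joint_efforts': array([-3.29367867e-04, -8.78808904e+01, -3.81879401e+01,  7.06482399e-02,
        5.31585293e-02, -1.66831496e-04]), 'ee_pos': array([204.03458122, 590.3818447 , 238.32427222]), 'tool_rot': array([-3.14033782e+00, -9.30008637e-05,  2.80880049e+00]), 'force': array([-0.24119988,  0.08145258, -0.10372273]), 'moment': array([-0.00770368,  0.030289  , -0.0525779 ]), 'grasp_force': 0.0, 'finger_gap': 0.9992916395452213}
top {'vfov': 48.953591526353385, 'cx': 321.74030540248515, 'cy': 242.8969231810819, 'xyz': array([365.50451879, 135.80404578, 889.23913737]), 'orientation': array([ 0.16471062,  0.02185711, -1.56800998])}
side {'vfov': 45.663435450271784, 'cx': 314.0435953029034, 'cy': 234.32925100083168, 'xyz': array([332.39955297, 785.32170309, 590.26089174]), 'orientation': array([ 0.8535675 ,  0.01225154, -2.87275754])}
{'vfov': 65.70646984690485, 'cx': 319.2981312055954, 'cy': 243.11971775543833, 'T_tool_cam': array([[-6.34203765e-04,  9.71595681e-01,  2.36646214e-01,
         6.54147894e+01],
       [ 9.99999754e-01,  5.45046492e-04,  4.42173949e-04,
         1.08541416e+00],
       [ 3.00631110e-04,  2.36646436e-01, -9.71595787e-01,
        -1.45283740e+02],
       [ 0.00000000e+00,  0.00000000e+00,  0.00000000e+00,
         1.00000000e+00]])}
```

View pics/top0.png

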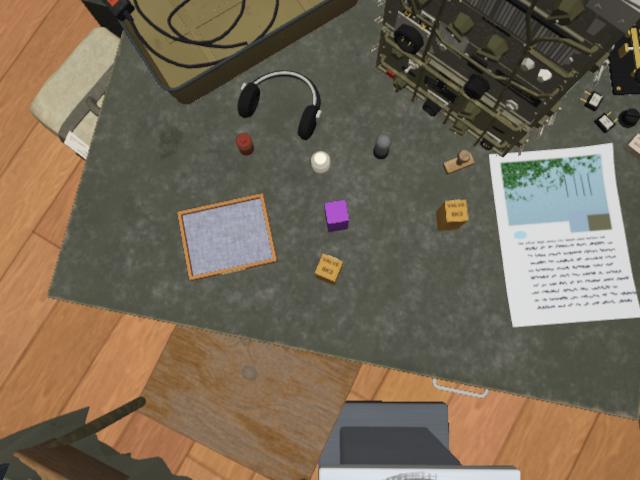

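View pics/side0.png

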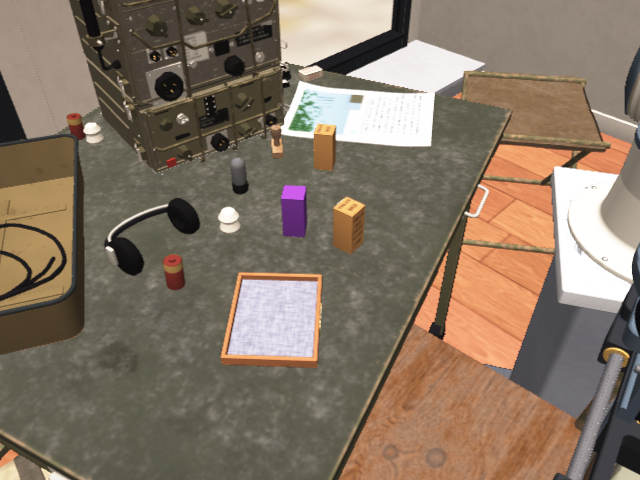

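The top view shows these candidates: the orange carton at (329,267), which is the left one; the orange carton at (453,213), which is the right one; and the purple carton at (337,214), a decoy. The tray is at (227,237). The side view agrees, with cartons at (349,225) and (324,147), purple at (294,211) and the tray at (275,318).

```bash
cat > h.py <<'E'
import numpy as np,cv2
from scipy.spatial.transform import Rotation as R
from cell import ctrl
def rays(n,uv):
    c=ctrl.camera_params(n);f=240/np.tan(np.radians(c["vfov"]/2))
    uv=np.atleast_2d(uv).astype(float)
    d=np.c_[(uv[:,0]-c["cx"])/f,-(uv[:,1]-c["cy"])/f,-np.ones(len(uv))]
    return c["xyz"],R.from_euler("xyz",c["orientation"]).apply(d)
def plane(n,uv,z):
    o,d=rays(n,uv);return o+d*((z-o[2])/d[:,2])[:,None]
def cloud(n,d):
    v,u=np.mgrid[:480,:640];o,r=rays(n,np.c_[u.ravel(),v.ravel()])
    return (o+r*d.reshape(-1,1)).reshape(480,640,3)
def rect(xy):
    (c,s,a)=cv2.minAreaRect(xy.astype(np.float32));return np.round(c,1),np.round(s,1),round(a,1)
E
python3 - <<'E'
from h import *
for n,boxes in(("top",{"L":(300,240,360,295),"R":(425,190,480,240),"P":(315,190,360,240),"tray":(165,180,290,290)}),("side",{"L":(320,190,375,260),"R":(305,115,345,180),"P":(270,175,315,245),"tray":(210,260,335,375)})):
    z=np.load(f"pics/{n}0.npz");p,d=z["p"],z["d"];C=cloud(n,d);hsv=cv2.cvtColor(p,cv2.COLOR_RGB2HSV)
    for k,(a,b,c,e) in boxes.items():
        H=hsv[b:e,a:c];W=C[b:e,a:c]
        lo,hi=((125,80,50),(160,255,255)) if k=="P" else ((5,110,60),(25,255,255))
        m=cv2.inRange(H,lo,hi)>0
        if k!="tray":
            print(n,k,"maxz",np.percentile(W[m][:,2],[50,90,97]))
            m&=np.abs(W[...,2]-75)<6
        m=m.astype(np.uint8)
        if k=="tray": m=cv2.morphologyEx(m,cv2.MORPH_OPEN,np.ones((2,2)))
        cs=max(cv2.findContours(m,0,1)[0],key=cv2.contourArea)[:,0]+[a,b]
        print(n,k,rect(plane(n,cs,16 if k=="tray" else 75)[:,:2]))
p=np.load("pics/top0.npz")["p"];cv2.imwrite("pics/crop.png",cv2.resize(p[180:300,160:480,::-1],None,fx=2.5,fy=2.5))
E
```

```text
top L maxz [74.54689307 76.74783375 77.59557609]
top L (array([463.2, 144. ]), array([34. , 34.2]), 68.0)
top R maxz [73.41055583 76.32786546 77.40240135]
top R (array([552.3, -56.1]), array([35.4, 35.3]), 3.2)
top P maxz [74.32878899 76.85433471 77.65251625]
top P (array([551.4, 131.6]), array([34.6, 34. ]), 9.6)
top tray (array([520.9, 314.8]), array([121.3, 150.7]), 12.6)
side L maxz [48.87303254 74.88995817 75.78808901]
side L (array([461.2, 147.9]), array([39.5, 38. ]), 67.4)
side R maxz [47.03256896 74.7214532  75.66666689]
side R (array([550.3, -51.7]), array([34.7, 41.3]), 3.6)
side P maxz [50.68451225 75.09586285 75.93900369]
side P (array([549.4, 136.1]), array([34.9, 42.5]), 9.2)
side tray (array([520., 324.]), array([120.5, 159.5]), 12.5)
```

View pics/crop.png

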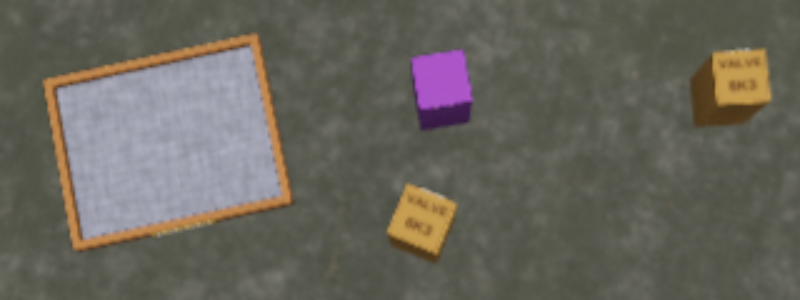

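The crop confirms it: two orange "VALVE 6K3" cartons and a purple decoy. I'm using the top-view poses: L (463,144) with sides at 68°, R (552,-56) at 3°, tray (521,315) at 12.6°. First I move above L.

```bash
python3 -m crank '{"grip":[0.091,0.091,0.091,0.091,0.091,0.091,0.091,0.091,0.091,0.091,0.091,0.091],"offset":[[-0.0391,-0.0337,0.0088],[-0.0391,-0.0337,0.0088],[-0.0391,-0.0337,0.0088],[-0.0391,-0.0337,0.0088],[-0.0391,-0.0337,0.0088],[-0.0391,-0.0337,0.0088],[-0.0391,-0.0337,0.0088],[-0.0391,-0.0337,0.0088],[-0.0391,-0.0337,0.0088],[-0.0391,-0.0337,0.0088],[0,0,0],[0,0,0]],"twist":[[0,0,0],[0,0,0],[0,0,0],[0,0,0],[0,0,0],[0,0,0],[0,0,0],[0,0,0],[0,0,0],[0,0,0],[0,0,2.9],[0,0,0]]}' 25
cat >> h.py <<'E'
def st():
    s=ctrl.get_state();Rm=R.from_euler("xyz",s["tool_rot"]);print("t",round(s["t"],2),"pos",s["ee_pos"].round(1),"rpy",np.degrees(s["tool_rot"]).round(1),"F",s["force"].round(2),"M",s["moment"].round(2),"gap",round(s["finger_gap"]*91.2,1),"gf",round(s["grasp_force"],1));return s,Rm
def to(x,y,z,closing=None):
    s,Rm=st();print("tool offset",Rm.inv().apply(np.array([x,y,z])-s["ee_pos"]).round(1))
    yd=Rm.apply([0,1,0]);a=np.degrees(np.arctan2(yd[1],yd[0]));print("closing dir",a.round(1))
    if closing is not None: print("twist z",-((closing-a+90)%180-90))
E
python3 -c "
from h import *
to(463,144,44,68)
p,d=ctrl.read_camera('wrist');cv2.imwrite('pics/w1.png',p[:,:,::-1])"
```

```text
t: 1.6
ee_pos: [463.6, 144.0, 150.7]
tool_rot: [-3.141, -0.001, 2.757]
force: [0.3, 0.3, 0.1]
finger_gap: 0.998
grasp_force: 0.0
t 1.6 pos [463.6 144.  150.7] rpy [-180.   -0.  158.] F [0.34 0.34 0.14] M [ 0.02  0.06 -0.02] gap 91.0 gf 0.0
tool offset [  0.5  -0.2 106.7]
closing dir 68.0
twist z -0.026912766549585854
```

View pics/w1.png

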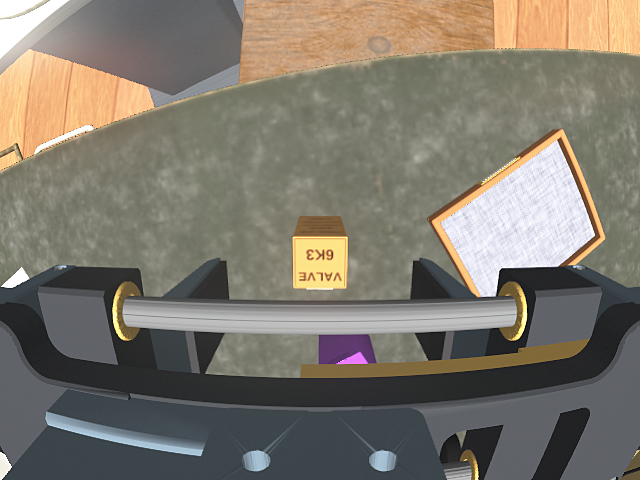

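The wrist view shows the carton top at (320,262), square and midway between the fingers, with the purple one behind. Descend and close.

```bash
python3 -m crank '{"grip":[0.091,0.091,0.091,0.091,0.091,0.05,0.04,0.036,0.03,0.02,0.02,0.02,0.02],"offset":[[0,0,0.03],[0,0,0.03],[0,0,0.025],[0,0,0.015],[0,0,0.007],[0,0,0],[0,0,0],[0,0,0],[0,0,0],[0,0,0],[0,0,0],[0,0,0],[0,0,0]],"twist":[[0,0,0],[0,0,0],[0,0,0],[0,0,0],[0,0,0],[0,0,0],[0,0,0],[0,0,0],[0,0,0],[0,0,0],[0,0,0],[0,0,0],[0,0,0]]}' 25; python3 -c "
from h import *
st()"
```

```text
t: 3.28
ee_pos: [463.7, 144.5, 43.9]
tool_rot: [-3.142, 0.0, 2.758]
force: [-0.6, -0.5, 1.9]
finger_gap: 0.373
grasp_force: 25.0
t 3.27 pos [463.7 144.5  43.9] rpy [-180.    0.  158.] F [-0.56 -0.5   1.87] M [-0.08  0.08  0.04] gap 34.0 gf 25.0
```

```bash
python3 -m crank '{"grip":[0.02,0.02,0.02,0.02,0.02,0.02,0.02,0.02,0.02,0.02,0.02,0.02],"offset":[[0,0,-0.005],[0,0,-0.01],[0,0,-0.012],[0,0,-0.012],[0,0,-0.012],[0,0,-0.012],[0,0,-0.007],[0,0,0],[0,0,0],[0,0,0],[0,0,0],[0,0,0]],"twist":[[0,0,0],[0,0,0],[0,0,0],[0,0,0],[0,0,0],[0,0,0],[0,0,0],[0,0,0],[0,0,0],[0,0,0],[0,0,0],[0,0,0]]}' 25; python3 -c "
from h import *
st()
p,d=ctrl.read_camera('side');cv2.imwrite('pics/s1.png',p[:,:,::-1]);st()"
```

```text
t: 4.78
ee_pos: [463.5, 144.5, 113.8]
tool_rot: [-3.141, -0.0, 2.758]
force: [-0.2, 0.5, -1.2]
finger_gap: 0.373
grasp_force: 25.0
t 4.78 pos [463.5 144.5 113.8] rpy [-180.   -0.  158.] F [-0.15  0.47 -1.21] M [-0.02 -0.    0.04] gap 34.1 gf 25.0
t 4.83 pos [463.6 144.5 113.8] rpy [-180.   -0.  158.] F [ 0.37  0.23 -1.29] M [ 0.05 -0.02 -0.  ] gap 34.0 gf 25.0
```

View pics/s1.png

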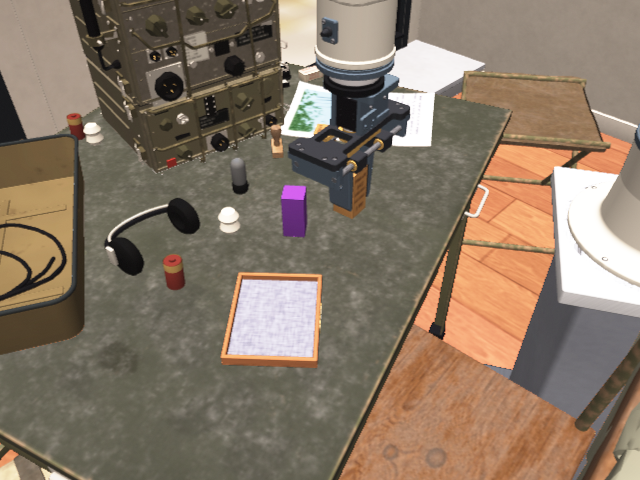

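The carton hangs upright at (350,190). At 1.2 N, the left one is the light one. I'll set it down in the same spot, release and rise.

```bash
python3 -m crank '{"grip":[0.02,0.02,0.02,0.02,0.02,0.02,0.02,0.02,0.036,0.04,0.05,0.07,0.091,0.091,0.091,0.091,0.091,0.091],"offset":[[0,0,0.012],[0,0,0.015],[0,0,0.015],[0,0,0.013],[0,0,0.008],[0,0,0.004],[0,0,0.003],[0,0,0],[0,0,0],[0,0,0],[0,0,0],[0,0,0],[0,0,0],[0,0,0],[0,0,-0.02],[0,0,-0.04],[0,0,-0.05],[0,0,0]],"twist":[[0,0,0],[0,0,0],[0,0,0],[0,0,0],[0,0,0],[0,0,0],[0,0,0],[0,0,0],[0,0,0],[0,0,0],[0,0,0],[0,0,0],[0,0,0],[0,0,0],[0,0,0],[0,0,0],[0,0,0],[0,0,0]]}' 25; python3 -c "
from h import *
to(552.3,-56,150,93.2);to(552.3,-56,150,3.2)"
```

```text
t: 7.08
ee_pos: [465.3, 144.8, 157.0]
tool_rot: [3.138, 0.005, 2.758]
force: [-0.3, 0.1, -1.0]
finger_gap: 0.998
grasp_force: 0.0
t 7.08 pos [465.3 144.8 157. ] rpy [179.8   0.3 158. ] F [-0.26  0.07 -0.96] M [-0.05  0.07 -0.02] gap 91.1 gf 0.0
tool offset [-155.7 -153.7    7.3]
closing dir 68.0
twist z -25.16539788364507
t 7.08 pos [465.3 144.8 157. ] rpy [179.8   0.3 158. ] F [-0.26  0.07 -0.96] M [-0.05  0.07 -0.02] gap 91.1 gf 0.0
tool offset [-155.7 -153.7    7.3]
closing dir 68.0
twist z 64.83460211635493
```

```bash
python3 -m crank '{"grip":[0.091,0.091,0.091,0.091,0.091,0.091,0.091,0.091,0.091],"offset":[[-0.031,-0.031,0],[-0.031,-0.031,0],[-0.031,-0.031,0],[-0.031,-0.031,0],[-0.031,-0.031,0],[0,0,0],[0,0,0],[0,0,0],[0,0,0]],"twist":[[0,0,0],[0,0,0],[0,0,0],[0,0,0],[0,0,0],[0,0,-8.4],[0,0,-8.4],[0,0,-8.4],[0,0,0]]}' 25; python3 -c "
from h import *
to(552.3,-56,44,93.2)
p,d=ctrl.read_camera('wrist')
q,d=ctrl.read_camera('side');cv2.imwrite('pics/w2.png',cv2.hconcat([cv2.resize(p,(400,300)),cv2.resize(q,(400,300))])[:,:,::-1])"
```

```text
t: 8.2
ee_pos: [549.0, -57.2, 153.2]
tool_rot: [3.141, -0.001, -3.086]
force: [0.8, 0.4, -0.8]
finger_gap: 0.997
grasp_force: 0.0
t 8.2 pos [549.  -57.2 153.2] rpy [ 1.800e+02 -1.000e-01 -1.768e+02] F [ 0.75  0.37 -0.78] M [ 0.03 -0.02  0.01] gap 90.9 gf 0.0
tool offset [ -3.5   1.  109.2]
closing dir 93.2
twist z -0.00992032025240519
```

View pics/w2.png

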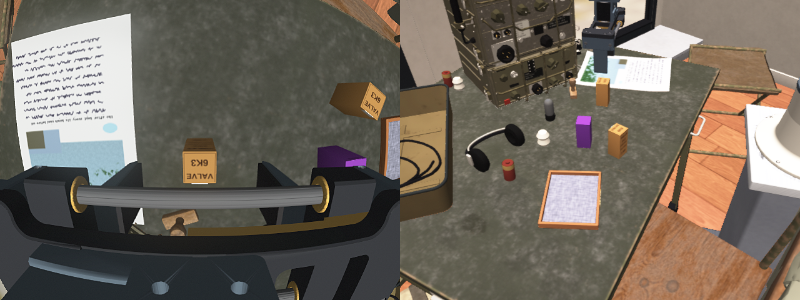

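The left carton still stands upright where it was (right half, (617,140)). The right carton sits between the jaws at (200,167). Descend, close and lift.

```bash
python3 -m crank '{"grip":[0.091,0.091,0.091,0.091,0.091,0.091,0.05,0.04,0.036,0.03,0.02,0.02,0.02,0.02],"offset":[[-0.0035,0.001,0],[0,0,0.03],[0,0,0.03],[0,0,0.027],[0,0,0.015],[0,0,0.007],[0,0,0],[0,0,0],[0,0,0],[0,0,0],[0,0,0],[0,0,0],[0,0,0],[0,0,0]],"twist":[[0,0,0],[0,0,0],[0,0,0],[0,0,0],[0,0,0],[0,0,0],[0,0,0],[0,0,0],[0,0,0],[0,0,0],[0,0,0],[0,0,0],[0,0,0],[0,0,0]]}' 25; python3 -m crank '{"grip":[0.02,0.02,0.02,0.02,0.02,0.02,0.02,0.02,0.02,0.02,0.02,0.02],"offset":[[0,0,-0.005],[0,0,-0.01],[0,0,-0.012],[0,0,-0.012],[0,0,-0.012],[0,0,-0.012],[0,0,-0.007],[0,0,0],[0,0,0],[0,0,0],[0,0,0],[0,0,0]],"twist":[[0,0,0],[0,0,0],[0,0,0],[0,0,0],[0,0,0],[0,0,0],[0,0,0],[0,0,0],[0,0,0],[0,0,0],[0,0,0],[0,0,0]]}' 28; python3 -c "
from h import *
st()"
```

```text
t: 10.05
ee_pos: [552.9, -56.2, 45.0]
tool_rot: [-3.141, 0.0, -3.085]
force: [-0.4, -2.9, 2.9]
finger_gap: 0.371
grasp_force: 25.0
t: 11.55
ee_pos: [552.7, -56.0, 114.8]
tool_rot: [3.142, -0.0, -3.085]
force: [0.4, -0.4, -5.2]
finger_gap: 0.371
grasp_force: 28.0
t 11.55 pos [552.7 -56.  114.8] rpy [ 180.    -0.  -176.8] F [ 0.44 -0.36 -5.21] M [ 0.04  0.03 -0.01] gap 33.8 gf 28.0
```

The right one weighs 5.2 N, so it's the heavy one (about 0.53 kg). I'll set it down and release, as with the left, then regrip.

```bash
python3 -m crank '{"grip":[0.02,0.02,0.02,0.02,0.02,0.02,0.02,0.02,0.036,0.04,0.045,0.045,0.04,0.036,0.02,0.02,0.02,0.02,0.02],"offset":[[0,0,0.012],[0,0,0.015],[0,0,0.015],[0,0,0.013],[0,0,0.008],[0,0,0.004],[0,0,0.003],[0,0,0],[0,0,0],[0,0,0],[0,0,0],[0,0,0],[0,0,0],[0,0,0],[0,0,0],[0,0,0],[0,0,0],[0,0,0],[0,0,0]],"twist":[[0,0,0],[0,0,0],[0,0,0],[0,0,0],[0,0,0],[0,0,0],[0,0,0],[0,0,0],[0,0,0],[0,0,0],[0,0,0],[0,0,0],[0,0,0],[0,0,0],[0,0,0],[0,0,0],[0,0,0],[0,0,0],[0,0,0]]}' 28; python3 -m crank '{"grip":[0.02,0.02,0.02,0.02,0.02,0.02,0.02,0.02,0.02,0.02,0.02,0.02],"offset":[[0,0,-0.005],[0,0,-0.01],[0,0,-0.015],[0,0,-0.02],[0,0,-0.02],[0,0,-0.02],[0,0,-0.02],[0,0,-0.01],[0,0,0],[0,0,0],[0,0,0],[0,0,0]],"twist":[[0,0,0],[0,0,0],[0,0,0],[0,0,0],[0,0,0],[0,0,0],[0,0,0],[0,0,0],[0,0,0],[0,0,0],[0,0,0],[0,0,0]]}' 28; python3 -c "
from h import *
to(521,315,165,102.6)
p,d=ctrl.read_camera('side');cv2.imwrite('pics/s3.png',p[:,:,::-1])"
```

```text
t: 13.92
ee_pos: [552.8, -56.1, 44.9]
tool_rot: [-3.142, -0.0, -3.085]
force: [-0.4, -0.4, 0.1]
finger_gap: 0.37
grasp_force: 28.0
t: 15.42
ee_pos: [552.6, -56.0, 164.5]
tool_rot: [3.141, -0.001, -3.085]
force: [-1.0, 0.6, -5.2]
finger_gap: 0.373
grasp_force: 28.0
t 15.43 pos [552.6 -56.  164.5] rpy [ 180.    -0.  -176.8] F [-1.02  0.57 -5.22] M [0.05 0.03 0.01] gap 34.0 gf 28.0
tool offset [ 10.6 372.2  -0.5]
closing dir 93.2
twist z -9.36860768882616
```

View pics/s3.png

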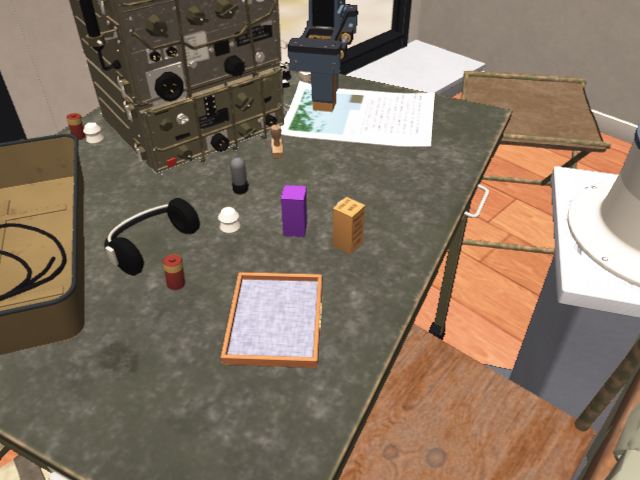

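The carton hangs upright at (323,100), and the left one is undisturbed at (349,225). Carry it over the tray.

```bash
python3 -m crank '{"grip":[0.02,0.02,0.02,0.02,0.02,0.02,0.02,0.02,0.02,0.02,0.02,0.02,0.02,0.02,0.02,0.02,0.02,0.02,0.02,0.02],"offset":[[0.0007,0.008,0],[0.0007,0.018,0],[0.0007,0.028,0],[0.0007,0.032,0],[0.0007,0.032,0],[0.0007,0.032,0],[0.0007,0.032,0],[0.0007,0.032,0],[0.0007,0.032,0],[0.0007,0.032,0],[0.0007,0.030,0],[0.0007,0.028,0],[0.0007,0.02,0],[0.0007,0.012,0],[0.0007,0.004,0],[0,0,0],[0,0,0],[0,0,0],[0,0,0],[0,0,0]],"twist":[[0,0,0],[0,0,0],[0,0,0],[0,0,0],[0,0,0],[0,0,0],[0,0,0],[0,0,0],[0,0,0],[0,0,0],[0,0,0],[0,0,0],[0,0,0],[0,0,0],[0,0,0],[0,0,-4.7],[0,0,-4.7],[0,0,0],[0,0,0],[0,0,0]]}' 28; python3 -c "
from h import *
to(521,315,51.5,102.6)"
```

```text
t: 17.98
ee_pos: [521.4, 314.6, 164.9]
tool_rot: [-3.142, -0.0, -2.923]
force: [-0.5, 0.4, -5.1]
finger_gap: 0.372
grasp_force: 28.0
t 17.98 pos [521.4 314.6 164.9] rpy [-180.    -0.  -167.4] F [-0.51  0.45 -5.12] M [ 0.05  0.02 -0.05] gap 33.9 gf 28.0
tool offset [  0.3   0.5 113.4]
closing dir 102.6
twist z -0.04733677827415761
```

```bash
python3 -m crank '{"grip":[0.02,0.02,0.02,0.02,0.02,0.02,0.02,0.02,0.02,0.02,0.02,0.02,0.02],"offset":[[0,0,0.008],[0,0,0.016],[0,0,0.02],[0,0,0.02],[0,0,0.018],[0,0,0.014],[0,0,0.008],[0,0,0.004],[0,0,0.003],[0,0,0.001],[0,0,0.001],[0,0,0],[0,0,0]],"twist":[[0,0,0],[0,0,0],[0,0,0],[0,0,0],[0,0,0],[0,0,0],[0,0,0],[0,0,0],[0,0,0],[0,0,0],[0,0,0],[0,0,0],[0,0,0]]}' 28
```

```text
t: 19.6
ee_pos: [521.4, 314.8, 52.0]
tool_rot: [3.142, 0.0, -2.921]
force: [0.9, -0.1, -4.5]
finger_gap: 0.374
grasp_force: 28.0
```

```bash
python3 -m crank '{"grip":[0.02,0.02,0.02,0.02],"offset":[[0,0,0.0005],[0,0,0.0005],[0,0,0],[0,0,0]],"twist":[[0,0,0],[0,0,0],[0,0,0],[0,0,0]]}' 28
```

```text
t: 20.1
ee_pos: [521.4, 314.7, 50.9]
tool_rot: [3.142, -0.0, -2.921]
force: [0.3, -0.0, -3.3]
finger_gap: 0.377
grasp_force: 28.0
```

Contact is beginning, so I go 0.5 mm more, then release slowly and rise.

```bash
python3 -m crank '{"grip":[0.02,0.02,0.02],"offset":[[0,0,0.0005],[0,0,0],[0,0,0]],"twist":[[0,0,0],[0,0,0],[0,0,0]]}' 28; python3 -m crank '{"grip":[0.035,0.037,0.04,0.05,0.06,0.075,0.091,0.091,0.091,0.091,0.091,0.091,0.091,0.091],"offset":[[0,0,0],[0,0,0],[0,0,0],[0,0,0],[0,0,0],[0,0,0],[0,0,0],[0,0,0],[0,0,-0.01],[0,0,-0.03],[0,0,-0.05],[0,0,-0.05],[0,0,-0.03],[0,0,0]],"twist":[[0,0,0],[0,0,0],[0,0,0],[0,0,0],[0,0,0],[0,0,0],[0,0,0],[0,0,0],[0,0,0],[0,0,0],[0,0,0],[0,0,0],[0,0,0],[0,0,0]]}' 10; python3 -c "
from h import *
st()
p,d=ctrl.read_camera('wrist')
q,d=ctrl.read_camera('side');cv2.imwrite('pics/w4.png',cv2.hconcat([cv2.resize(p,(400,300)),cv2.resize(q,(400,300))])[:,:,::-1])"
```

```text
t: 20.48
ee_pos: [521.4, 314.8, 50.9]
tool_rot: [3.142, 0.0, -2.921]
force: [-1.5, -1.0, 4.8]
finger_gap: 0.374
grasp_force: 28.0
t: 22.22
ee_pos: [522.4, 315.3, 223.6]
tool_rot: [3.14, 0.005, -2.921]
force: [-0.6, 1.2, -0.4]
finger_gap: 0.999
grasp_force: 0.0
t 22.23 pos [522.4 315.3 223.6] rpy [ 179.9    0.3 -167.4] F [-0.62  1.16 -0.36] M [0.03 0.03 0.  ] gap 91.1 gf 0.0
```

View pics/w4.png

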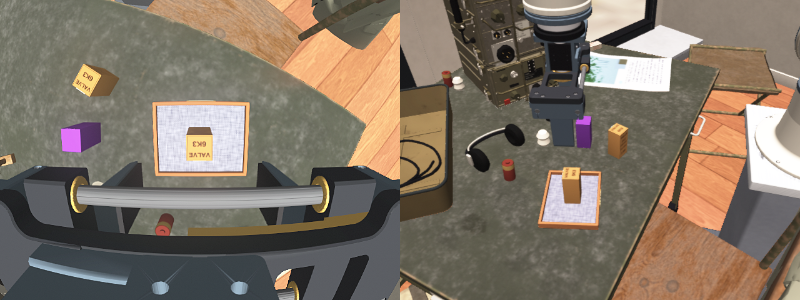

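The heavy carton stands upright in the tray (left half (200,145), right half (571,185)). The light one is upright at its place (617,140), and the gripper is clear. I'm handing in.

```bash
python3 -c "
from cell import ctrl
print(ctrl.finish_job())"
```

```text
the job is handed in; nothing more can be done
None
```

The right-hand carton was the heavier one (about 0.53 kg, against about 0.12 kg for the left); it now stands upright in the tray, the left one is upright back at its spot on the table, and the job was handed in at about 22 s.

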